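Set up the bench magnifier over a specimen jar

TASK

Set up the bench magnifier for examining the specimen jar: the jar should stand upright in the middle of the round viewing stage, inside its rim, with the magnifier's stiff-jointed arm swung over so that its lens stays level and centred above the jar. Do not shift or tip the dish towers or the tip box standing round the work at any time.

Things in the scene. Friction and masses are not known exactly. Their poses are not given: they have to be found in the camera images.
- magnifier: bench magnifier, fixed to the worktop: grey round foot 124 mm across and 26 mm high, steel post 20 mm thick. Origin: centre of the underside of the foot.
- shoulder_axis (a point): point on the vertical shoulder hinge at the top of the post, 165 mm above the worktop; the white upper arm (18 mm wide, from here up to 187 mm high with its knobs) runs 220 mm horizontally to the elbow axis
- elbow_axis (a point): point on the vertical elbow hinge, 165 mm above the worktop; the white forearm (16 mm wide, 149 to 164 mm high) runs 158 mm to the tilt axis
- tilt_axis (a point): point on the horizontal hinge between forearm and lens head, 155 mm above the worktop. The lens head then runs on in line with the forearm, seen from above: lens centre 67 mm and handle post 145 mm beyond this axis when level
- lens_center (a point): centre of the round lens (white ring frame 112 mm across, 16 mm thick); z axis = normal of the lens (up when level), -x axis points from the tilt axis through the lens to the handle; 155 mm above the worktop when level
- handle (a point): grip point on the black round handle post (18 mm thick) which stands on the outer rim of the lens frame, along the lens normal; the point lies 35 mm above the lens mid-plane, 17 mm below the top of the post and 32 mm above the 8 mm thick bracket that carries it (16 mm wide)
- shoulder (a joint): shoulder angle, rad, positive counter-clockwise from above, about 0 at the start; limits -0.66 to 3.14, stiff (0.4 N m), stays where it is left
- elbow (a joint): elbow angle, rad, positive counter-clockwise from above; at 0 the forearm is bent 0.85 rad counter-clockwise from the straight line of the upper arm (straight at -0.85); limits -3.55 to 1.85, stiff (0.35 N m), stays where it is left; it starts between -0.15 and 0.15
- lens (a joint): tilt of the lens head, rad: 0 level, positive with the handle end raised, limits -0.25 to 1.0, stiff (0.45 N m), stays where it is left; it starts raised by 0.35 to 0.8
- stage: viewing stage, fixed: grey round disc 96 mm across, 10 mm high, with a steel rim 6 mm thick and 4.5 mm high round its edge (84 mm inner diameter). Origin: centre of its underside
- stage_top (a point): centre of the stage's flat top inside the rim, 10 mm above the worktop; z up
- jar: specimen jar with a wide screw cap (fixed), 77 mm high, about 90 g: body 59 mm in diameter up to 60 mm, cap 64 mm in diameter from 61 to 77 mm. Origin: centre of its underside, z up
- tip_box: pipette tip box near the stage, loose bystander, 88 x 122 x 60 mm. Origin: centre of its underside
- tower_a: tower of stacked petri dishes, loose bystander, 92 mm in diameter, 231 mm high, between the parked lens and the stage. Origin: centre of its underside
- tower_b: second tower of stacked petri dishes, loose bystander, 92 mm in diameter, 231 mm high, at the far right. Origin: centre of its underside
There are look-alikes about, which are no part of the job. What is shaped like the jar but purple is not meant.

How it is judged:
By the outcome, as a careful person would: the job done as asked, in the order asked, and still so for the second after the job is handed in, with the robot touching nothing.
It also fails if it takes over 72 s, if anything falls off the work surface, if the arm or the gripper's body presses on something with over 40 N, if the wrist force passes 120 N, or if a joint passes its speed limit or range.

ROBOT

A 6-joint arm with a two-finger parallel gripper is mounted at the origin on a cart in front of the work surface, level with it; the furniture and walls round the work are solid. World frame = base frame: x ahead of the robot, y to its left, z up, the work surface at z = 0. Lengths are in m, angles in degrees, forces in N, time in s.
With the tool pointing down it reaches from about 0.375 to 0.9 m from the base axis. Payload 3.1 kg.
Tool frame: the origin (TCP) lies at the very end of the fingers, on their centre line; the grasp point (between the pads) lies 19 mm behind it; z points along the fingers, y is the line along which they close (so a half turn about z gives the same grasp; the last joint's range is limited). The gripper opens to 87 mm and grips with 3 to 60 N. Pads are 19 mm wide; open, the fingers measure 117 mm over their backs; the gripper's body (75 mm by 190 mm) begins 51 mm behind the grasp point.
Start: joints at [-10.227, 30.224, 82.088, -0, 67.689, -10.227], TCP at [0.625, 0, 0.223] pointing down, gripper open.
Joint ranges: [-176.69, 176.69], [-43.24, 126.21], [12.49, 139.97], [-82, 262], [0, 151.66], [-163.58, 163.58]. Speed limits (degrees/s): [159.86, 159.86, 180, 180, 180, 180].

INTERFACE

Orientations are given as a 3x3 rotation matrix whose columns are the frame's x, y, z axes.
In Python, from rig import readout, viewer, ticket gives the robot as it stands.
- The arm moves only by the tool send_rows, never from a script. Its argument "moves" is a list of rows, each a list of 6 numbers: the shift along the tool's x, y, z in units of 250 mm (1.0 is 250 mm), then the turn, a rotation vector about the tool's x, y, z in units of 90 degrees (1.0 is 90 degrees). A call has 1 to 12 rows; each row is the pose to reach, as a shift and turn from the pose commanded when the call began, along the tool's axes at that moment; what a row does not reach only later rows make up. A row lasts 1/10 s, in which the tool goes at most 50 mm and 8.59 degrees, less where a joint would pass 70% of its speed; a pose out of reach is approached as far as the arm can. A call with a number of a shift or a turn outside -1 to 1 is refused whole. A call with a gripper value outside its range is refused whole. "grip" is the opening, from 0 (shut) to 1 (fully open), set as the call begins (left out, the last holds). The fingers move at their own pace and stop on an object; the grip force is fixed at half the most. Time passes only in rows, so rows that repeat a pose let the fingers close. It gives the time, the measured TCP pose, the force, the opening and the grip force at its end, in the units of the state.
- readout.read_state(): the state, without advancing time (a new reading comes with each control period).
- viewer.capture(name): name is "scene" or "side" or "wrist"; returns (picture, depth): 480x640x3 uint8, red, green, blue; 480x640 float32, m along the optical axis (not along the pixel's ray), 0 where there is no reading.
- viewer.camera_info(name): a dict with "fx", "fy", "cx", "cy" (pixels), "R" (3x3) and "t" (3): a world point X has camera coordinates R X + t; the wrist camera has in their place "tool_from_camera" (4x4, takes a point from camera to tool coordinates, whose origin is the TCP and whose axes are the flange's). Camera axes: x right, y down, z forward; pixel columns grow to the right and rows downward; lengths in m; the calibration is good to about 2 mm. The wrist camera is an equidistant fisheye: a pixel r from the principal point sees the ray r / f radians off the axis. A picture is of the moment at which its call begins: read the wrist's pose just before it. camera_info takes no time and is no camera call.
- ticket.hand_in(): hands the job in; it is judged then, once.
The state is a dict: "time_s": time; "joint_positions": joint angles; "qvel": joint speeds; "tau": joint torques, N m; "position": TCP position; "tcp_rot": TCP orientation; "force": force on the tool from outside, world axes, zero at the start; "moment": the same for the moment, N m; "opening": opening from 0.0 (shut) to 1.0 (fully open); "grasp_force": force on a finger pad.
Only numpy, scipy, OpenCV 4.12 (cv2) and the standard library are available. Lean on these libraries where they do the work, as an engineer would, in place of code of your own. Each camera call takes 0.05 s, during which the arm holds its last target. There are 200 camera calls.

## Working session

There is one attempt and no reset: what is moved stays moved. The work goes in short steps, Python scripts to look and compute and a tool call to move; the robot and the scene stay as the last step left them, time stands still between calls to the robot, and variables do not carry over. Pictures are saved under pics/ and viewed, at most 10 in all, crops included, and the job is handed in when it is done.

Besides the shell and the picture viewer there is one more tool, called after "Request:" by a JSON object that holds its "op" and its "data". send_rows: Moves the arm, as the interface text tells. Shifts and turns lie within -1 to 1; 1 stands for 250 mm of shift or 90 degrees of turn. Its arguments: {"type":"object","properties":{"moves":{"type":"array"},"grip":{"type":"number"}},"required":["moves"]}

```bash
ls; mkdir -p pics
python3 - <<'E'
from rig import readout, viewer
import cv2, numpy as np
print(readout.read_state())
for n in ("scene","side"):
    p,d=viewer.capture(n); cv2.imwrite(f"pics/{n}0.png",p[:,:,::-1]); np.savez(f"pics/{n}0.npz",p=p,d=d)
    i=viewer.camera_info(n); R=np.array(i["R"]);print(n,i,"cam pos",-R.T@np.array(i["t"]))
E
```

```text
pics
{'time_s': 0.0, 'joint_positions': array([-1.02272157e+01,  3.02796896e+01,  8.21580387e+01,  1.14682150e-03,
        6.76870586e+01, -1.02274816e+01]), 'qvel': array([-0.05758167,  0.01470205,  0.00038013, -0.03558677,  0.01215651,
        0.02608444]), 'tau': array([-5.45745443e-04, -4.40045428e+01, -1.76593530e+01,  6.32597599e-02,
        5.83207863e-02, -1.53719384e-04]), 'position': array([6.24262417e-01, 1.69168510e-04, 2.21554689e-01]), 'tcp_rot': array([[ 3.41145407e-06,  9.99997710e-01, -2.14004943e-03],
       [ 9.99999918e-01, -2.54490809e-06,  4.04921266e-04],
       [ 4.04914893e-04, -2.14005064e-03, -9.99997628e-01]]), 'force': array([ 0.39358614, -0.53494702, -0.55174727]), 'moment': array([ 0.01191426, -0.02469641, -0.02107021]), 'grasp_force': 0.0, 'opening': 0.9982360058151433}
scene {'fx': 547.1427840100476, 'fy': 547.1427840100476, 'cx': 312.7986519897846, 'cy': 226.34295797692872, 'R': array([[ 0.82306375, -0.5679471 , -0.00147074],
       [-0.22981349, -0.33067329, -0.91533651],
       [ 0.51937638,  0.75371829, -0.40268711]]), 't': array([-0.46830689,  0.26332151,  1.06044128])} cam pos [-0.1048069  -0.97817414  0.66736507]
side {'fx': 454.09250740682165, 'fy': 454.09250740682165, 'cx': 317.7162661344325, 'cy': 242.4329340491062, 'R': array([[-0.91593615, -0.40066345, -0.02301679],
       [-0.16769584,  0.43420503, -0.88506728],
       [ 0.36460812, -0.8068053 , -0.46489368]]), 't': array([0.5234379 , 0.21254592, 1.22664304])} cam pos [0.06783475 1.10709603 0.77042389]
```

View pics/scene0.png

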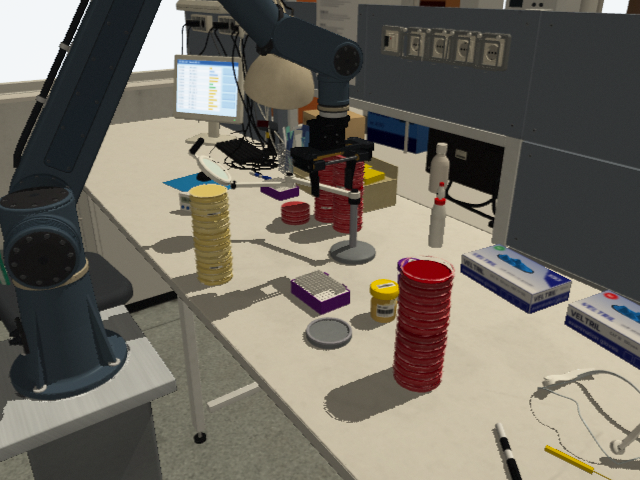

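View pics/side0.png

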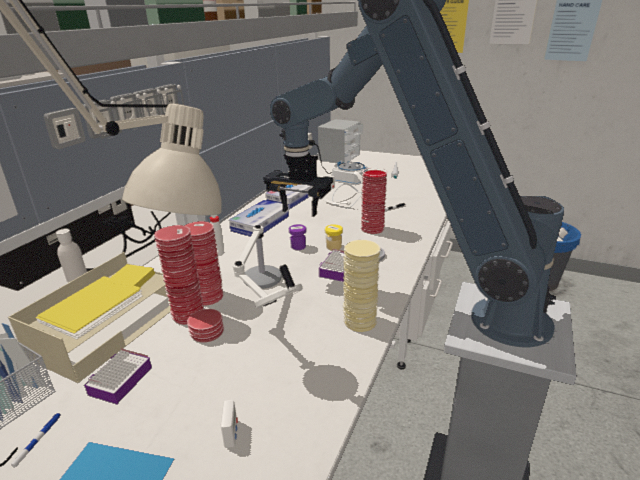

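Scene view: foot about (352,250), yellow jar (383,300), stage (329,332), tip box (320,290), yellow tower_a (212,235), red tower_b (420,325), lens ring about (213,170). In the side view the jar is at (334,236) and tower_a at (361,285), with the lens and handle near (275,290). Next I'll measure.

```bash
cat > h.py <<'E'
import numpy as np, cv2
from rig import viewer, readout
def cloud(n,d):
    i=viewer.camera_info(n);R=np.array(i["R"]);t=np.array(i["t"])
    v,u=np.mgrid[:480,:640]
    c=np.stack([(u-i["cx"])/i["fx"]*d,(v-i["cy"])/i["fy"]*d,d],-1)
    X=(c-t)@R; X[d==0]=np.nan
    return X
def proj(n,X):
    i=viewer.camera_info(n);c=np.array(i["R"])@np.array(X)+np.array(i["t"])
    return i["fx"]*c[0]/c[2]+i["cx"],i["fy"]*c[1]/c[2]+i["cy"]
def circ(P):
    # least-squares circle
    A=np.c_[2*P[:,:2],np.ones(len(P))];s=np.linalg.lstsq(A,(P[:,:2]**2).sum(1),rcond=None)[0]
    return s[:2],np.sqrt(s[2]+s[0]**2+s[1]**2)
E
python3 - <<'E'
from h import *
H={}
for n in ("scene","side"):
    z=np.load(f"pics/{n}0.npz");X=cloud(n,z["d"]);hsv=cv2.cvtColor(z["p"],cv2.COLOR_RGB2HSV)
    H[n]=(X,hsv,z["p"])
    def rep(name,box,m,zr):
        u0,u1,v0,v1=box;k=np.zeros(m.shape,bool);k[v0:v1,u0:u1]=1
        k&=m&(X[...,2]>zr[0])&(X[...,2]<zr[1]);P=X[k]
        if len(P)<8: print(n,name,len(P));return
        e=P[:,:2].astype(np.float32);r=cv2.minAreaRect(e);mc=cv2.minEnclosingCircle(e)
        print(n,name,len(P),"mec",np.round(mc[0],4),round(mc[1],4),"rect",np.round(r[0],4),np.round(r[1],4),round(r[2],1),"circ",circ(P),"zmed",np.round(np.median(P[:,2]),4))
    h,s,v=[hsv[...,k].astype(int) for k in range(3)]
    any_=np.ones(h.shape,bool)
    b={"scene":dict(jar=(365,400,275,325),stage=(300,358,312,352),tip=(285,355,265,315),ta=(185,240,180,290),tb=(390,460,250,395),foot=(320,385,235,268)),
       "side":dict(jar=(322,346,222,252),stage=(340,395,240,275),tip=(315,350,245,282),ta=(338,385,238,332),tb=(355,390,165,238),foot=(235,295,255,295))}[n]
    ye=(h>15)&(h<35)
    rep("jarcap",b["jar"],ye&(s>150),(.072,.085))
    rep("jarside",b["jar"],any_,(.058,.085))
    rep("stage",b["stage"],s<60,(.005,.022))
    rep("tip",b["tip"],any_,(.045,.075))
    rep("ta_top",b["ta"],any_,(.223,.24))
    rep("ta",b["ta"],any_,(.05,.24))
    rep("tb_top",b["tb"],any_,(.223,.24))
    rep("tb",b["tb"],any_,(.05,.24))
    rep("foot",b["foot"],s<60,(.02,.032))
    # magnifier high points
# top-down map
C=np.full((600,800,3),128,np.uint8)  # 1px=1.5mm ; x:0.1..1.0 up, y:0.6..-0.6
best=np.full((600,800),-1.)
for n in H:
    X,_,p=H[n];P=X.reshape(-1,3);c=p.reshape(-1,3);k=np.isfinite(P[:,0])&(P[:,2]<.26)&(P[:,2]>-.02);P=P[k];c=c[k]
    r=((1.05-P[:,0])/.0015).astype(int);q=((.6-P[:,1])/.0015).astype(int)
    k=(r>=0)&(r<600)&(q>=0)&(q<800);o=np.argsort(P[k,2]);r,q,c,zz=r[k][o],q[k][o],c[k][o],P[k,2][o]
    w=zz>=best[r,q];best[r[w],q[w]]=zz[w];C[r[w],q[w]]=c[w]
cv2.imwrite("pics/top0.png",C[:,:,::-1])
E
```

```text
scene jarcap 310 mec [ 0.6016 -0.2212] 0.0339 rect [ 0.6024 -0.2228] [0.0626 0.0606] 17.8 circ (array([ 0.60141053, -0.22244514]), np.float64(0.024581643407205228)) zmed 0.0759
scene jarside 510 mec [ 0.603  -0.2226] 0.0341 rect [ 0.6019 -0.2227] [0.0643 0.0615] 27.2 circ (array([ 0.59957002, -0.22420553]), np.float64(0.024355757199895904)) zmed 0.0756
scene stage 1111 mec [ 0.4621 -0.2117] 0.0504 rect [ 0.4609 -0.2128] [0.0955 0.096 ] 81.9 circ (array([ 0.46059861, -0.21382832]), np.float64(0.036161221053761176)) zmed 0.0104
scene tip 0
scene ta_top 503 mec [0.3758 0.154 ] 0.048 rect [0.3737 0.1519] [0.0875 0.0926] 12.2 circ (array([0.37462111, 0.15022289]), np.float64(0.03368572090899723)) zmed 0.23
scene ta 3155 mec [0.43   0.3571] 0.2618 rect [0.4743 0.3412] [0.5208 0.1495] 70.2 circ (array([0.3821004 , 0.30553462]), np.float64(0.18135196952561078)) zmed 0.1593
scene tb_top 933 mec [ 0.5189 -0.4134] 0.0477 rect [ 0.5182 -0.4137] [0.0908 0.0901] 72.4 circ (array([ 0.5162989 , -0.41522549]), np.float64(0.032856632035568954)) zmed 0.2242
scene tb 5684 mec [ 0.6166 -0.3045] 0.1938 re
[... 1136 characters left out ...]
38908455)) zmed 0.23
side ta 2535 mec [0.4264 0.0887] 0.1321 rect [0.4103 0.0826] [0.0915 0.2591] 23.1 circ (array([0.37987882, 0.15619667]), np.float64(0.040883188857830224)) zmed 0.1634
side tb_top 101 mec [ 0.5249 -0.4084] 0.0495 rect [ 0.5211 -0.4062] [0.0819 0.0908] 88.2 circ (array([ 0.51996399, -0.40593627]), np.float64(0.03453710884825972)) zmed 0.2244
side tb 1344 mec [ 0.6276 -0.6532] 0.3172 rect [ 0.6349 -0.6498] [0.0912 0.6334] 24.9 circ (array([ 0.5746611 , -0.63874972]), np.float64(0.26440386292610774)) zmed 0.1421
side foot 311 mec [0.7362 0.0668] 0.0563 rect [0.7393 0.0594] [0.0987 0.0981] 73.2 circ (array([0.73937093, 0.06181633]), np.float64(0.03391193102908647)) zmed 0.023
```

View pics/top0.png

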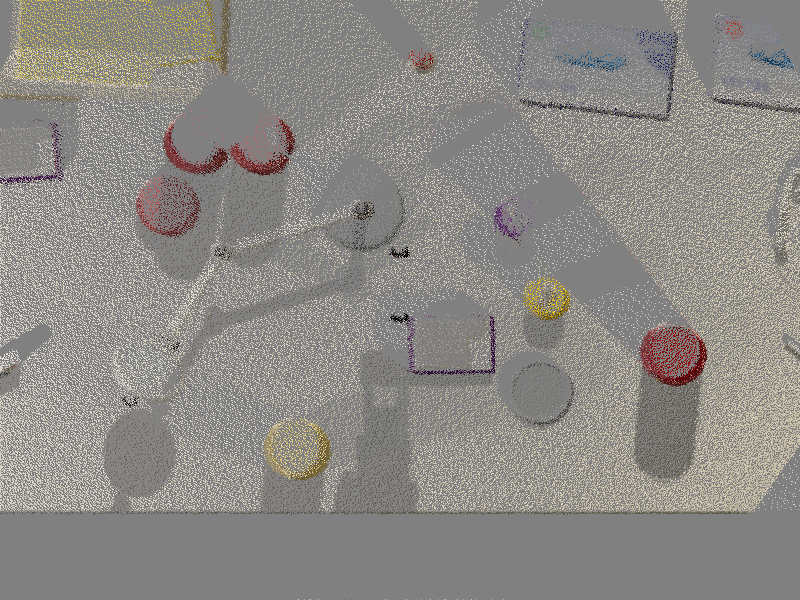

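The top map shows the foot (363,210), elbow (222,251), tilt axis (172,345), black handle (130,402), jar (547,299), stage (542,392), tip box (452,342), tower_a (297,448) and tower_b (673,354). The link lengths agree (221 and 160 mm against 220 and 158 mm). I'll measure the handle and lamp while moving above the jar.

Request:
{"op": "send_rows", "data": {"moves": [[-0.2,-0.02,0.06,0,0,0],[-0.4,-0.04,0.12,0,0,0],[-0.6,-0.06,0.18,0,0,0],[-0.8,-0.084,0.24,0,0,0],[-0.884,-0.092,0.28,0,0,0],[-0.884,-0.092,0.32,0,0,0],[-0.884,-0.092,0.36,0,0,0],[-0.884,-0.092,0.36,0,0,0],[-0.884,-0.092,0.36,0,0,0]]}}

```text
time_s: 1.0
position: [0.6021, -0.2192, 0.1324]
tcp_rot: [[-0.002, 1.0, -0.001], [1.0, 0.002, 0.001], [0.001, -0.001, -1.0]]
force: [-0.6, -0.2, -0.5]
opening: 1.004
grasp_force: 0.0
```

Run:
```python
from h import *
s=readout.read_state();print(s["position"],s["time_s"],s["force"])
p,d=viewer.capture("wrist");cv2.imwrite("pics/w1.png",p[:,:,::-1])
i=viewer.camera_info("wrist");print(i)
for n in ("scene","side"):
    p,d=viewer.capture(n);X=cloud(n,d);np.savez(f"pics/{n}1.npz",p=p,d=d)
    x,y,z=X[...,0],X[...,1],X[...,2]
    g=p.max(-1)
    k=(g<60)&(abs(x-.447)<.06)&(abs(y-.4)<.06)&(z>.12)&(z<.35)
    P=X[k];print(n,"handle",len(P),P.mean(0) if len(P) else"")
    if len(P)>10:
        q=P-P.mean(0);u=np.linalg.svd(q)[2][0];print("axis",u,"ext",(q@u).min(),(q@u).max(),P[np.argmax(P[:,2])],P[np.argmin(P[:,2])])
    k=(z>.26)&(x>.3)&(x<1.0)&(abs(y)<.7)&(z<1.0)
    if n=="side":
        k&=(np.arange(640)<235)[None]
    else: k&=(p.astype(int).sum(-1)>450)
    P=X[k];print(n,"lamp",len(P),np.percentile(P,[2,50,98],axis=0) if len(P) else "")
```

```text
[ 0.60206195 -0.21920231  0.13240126] 1.0 [-0.58168609 -0.22095349 -0.51611459]
{'fx': 371.64829954431775, 'fy': 371.64829954431775, 'cx': 321.42237884428897, 'cy': 241.7957832247097, 'tool_from_camera': array([[-6.35272482e-04, -9.52820934e-01, -3.03532311e-01,
         8.40412586e-02],
       [ 9.99999775e-01, -5.40322816e-04, -3.96799432e-04,
        -1.90538213e-04],
       [ 2.14073372e-04, -3.03532495e-01,  9.52821063e-01,
        -1.60735833e-01],
       [ 0.00000000e+00,  0.00000000e+00,  0.00000000e+00,
         1.00000000e+00]])}
scene handle 105 [0.4569753  0.39222612 0.27121088]
axis [-0.5816851   0.3116804  -0.75133067] ext -0.023784205698602272 0.02600317276040313 [0.46662917 0.38718082 0.29124644] [0.45116079 0.40078158 0.24879702]
scene lamp 4 [[0.71478017 0.28802311 0.27355204]
 [0.71842225 0.31204322 0.46845488]
 [0.8252396  0.32257872 0.48253235]]
side handle 155 [0.45843387 0.40471506 0.27401141]
axis [-0.56115155  0.34992628 -0.75010702] ext -0.0224200221603159 0.023446752047539668 [0.46780436 0.39490962 0.29231623] [0.45068659 0.41476408 0.25420052]
side lamp 18697 [[ 0.63311776 -0.16368122  0.37953086]
 [ 0.79046014  0.39937785  0.67005543]
 [ 0.95352343  0.59165883  0.77688154]]
```

View pics/w1.png

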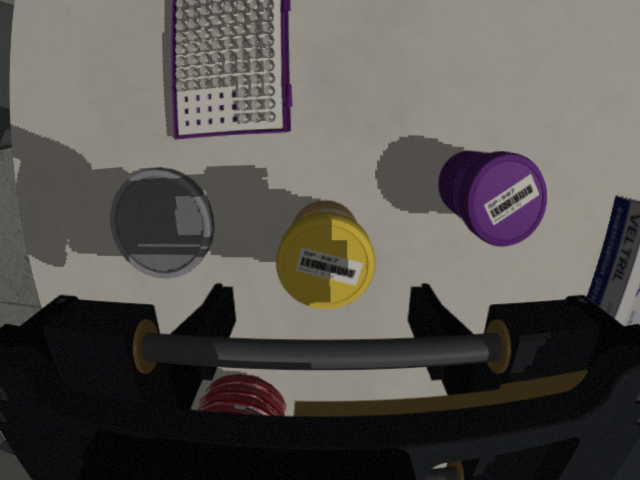

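Wrist view: yellow cap centred about (326,262), stage ring (162,222), tip box at top (230,65), with the purple look-alike at (500,195).

```bash
cat >> h.py <<'E'
def wray(u,v,s,zp):
    i=viewer.camera_info("wrist");T=np.array(i["tool_from_camera"])
    a,b=(u-i["cx"]),(v-i["cy"]);r=np.hypot(a,b);th=r/i["fx"];th=np.asarray(th)
    dc=np.stack([np.sin(th)*a/r,np.sin(th)*b/r,np.cos(th)],-1)
    R=np.array(s["tcp_rot"]);dw=dc@(R@T[:3,:3]).T;o=R@T[:3,3]+s["position"]
    return o+dw*((zp-o[2])/dw[...,2])[...,None]
E
python3 - <<'E'
from h import *
s=readout.read_state();p=cv2.imread("pics/w1.png");hsv=cv2.cvtColor(p,cv2.COLOR_BGR2HSV)
m=cv2.inRange(hsv,(20,150,60),(35,255,255));c=max(cv2.findContours(m,0,1)[0],key=cv2.contourArea)[:,0].astype(float)
c=c[c[:,1]>250]
X=wray(c[:,0],c[:,1],s,.077);print("cap",circ(X))
# stage rim outer edge
th=[]
g=cv2.cvtColor(p,cv2.COLOR_BGR2GRAY)
for q in ((112,222),(213,222),(162,167),(162,277)):
    print(q,wray(np.array([q[0]*1.]),np.array([q[1]*1.]),s,.0145)[0].round(4))
for n in ("side",):
    z=np.load("pics/side1.npz");X=cloud(n,z["d"])
    for b in ((130,215,150,208),(168,200,110,140)):
        P=X[b[2]:b[3],b[0]:b[1]].reshape(-1,3);P=P[np.isfinite(P[:,0])&(P[:,2]>.25)&(P[:,1]>-.3)];print("lamp",np.percentile(P,[5,50,95],axis=0).round(3))
E
```

```text
cap (array([ 0.6050275 , -0.21965642]), np.float64(0.030504221960921177))
(112, 222) [ 0.4205 -0.2071  0.0145]
(213, 222) [ 0.5159 -0.2085  0.0145]
(162, 167) [ 0.4751 -0.1624  0.0145]
(162, 277) [ 0.4635 -0.2574  0.0145]
lamp [[0.635 0.082 0.359]
 [0.686 0.434 0.459]
 [1.102 0.489 0.504]]
lamp [[0.68  0.337 0.53 ]
 [0.698 0.363 0.559]
 [0.726 0.383 0.584]]
```

Request:
{"op": "send_rows", "data": {"moves": [[-0.006,0.006,0.1,0,0,0],[-0.006,0.006,0.2,0,0,0],[-0.006,0.006,0.28,0,0,0],[-0.006,0.006,0.33,0,0,0],[-0.006,0.006,0.33,0,0,0]]}}

```text
time_s: 1.65
position: [0.6027, -0.2215, 0.0487]
tcp_rot: [[-0.001, 1.0, -0.003], [1.0, 0.001, 0.001], [0.002, -0.003, -1.0]]
force: [0.8, 0.4, 0.4]
opening: 1.003
grasp_force: 0.0
```

Request:
{"op": "send_rows", "data": {"moves": [[0,0,0,0,0,0],[0,0,0,0,0,0],[0,0,0,0,0,0],[0,0,0,0,0,0],[0,0,0,0,0,0],[0,0,0,0,0,0]], "grip": 0.4}}

```text
time_s: 2.25
position: [0.6041, -0.2228, 0.051]
tcp_rot: [[0.0, 1.0, 0.002], [1.0, -0.0, -0.001], [-0.001, 0.002, -1.0]]
force: [0.4, -0.3, 4.1]
opening: 0.722
grasp_force: 30.0
```

Request:
{"op": "send_rows", "data": {"moves": [[0,0,-0.1,0,0,0],[0,0,-0.2,0,0,0],[0,0,-0.3,0,0,0],[0,0,-0.3,0,0,0]]}}

```text
time_s: 2.65
position: [0.6055, -0.2236, 0.1282]
tcp_rot: [[-0.0, 1.0, 0.006], [1.0, 0.0, -0.003], [-0.003, 0.006, -1.0]]
force: [0.6, 0.2, -1.8]
opening: 0.72
grasp_force: 30.0
```

Run:
```python
from h import *
z=np.load("pics/scene1.npz");p=z["p"]
# stage outer contour in scene image, cast to the rim's top height
roi=np.zeros((480,640),np.uint8)
hsv=cv2.cvtColor(p,cv2.COLOR_RGB2HSV)
m=cv2.inRange(hsv[:,:,2],0,165);box=np.zeros_like(m);box[310:355,300:360]=m[310:355,300:360]
g=cv2.Canny(cv2.cvtColor(p,cv2.COLOR_RGB2GRAY),60,150)
c=max(cv2.findContours(box,0,1)[0],key=cv2.contourArea);print("bbox",cv2.boundingRect(c),"ell",cv2.fitEllipse(cv2.convexHull(c)))
i=viewer.camera_info("scene");R=np.array(i["R"]);o=-R.T@np.array(i["t"])
h=cv2.convexHull(c)[:,0].astype(float)
def cast(h,zp):
    d=np.c_[(h[:,0]-i["cx"])/i["fx"],(h[:,1]-i["cy"])/i["fy"],np.ones(len(h))]@R
    return o+d*((zp-o[2])/d[:,2])[:,None]
print(circ(cast(h,.0145)),circ(cast(h,.007)))
X=cloud("scene",z["d"])
q=X[312:352,300:358].reshape(-1,3);e=q[(q[:,2]>.0125)&(q[:,2]<.025)];print("rim cloud",len(e),circ(e),cv2.minEnclosingCircle(e[:,:2].astype(np.float32)))
```

```text
bbox (300, 312, 60, 43) ell ((328.019287109375, 333.16790771484375), (34.97457504272461, 77.20133972167969), 69.01546478271484)
(array([ 0.46118711, -0.2202221 ]), np.float64(0.06898126225879023)) (array([ 0.46768915, -0.21151488]), np.float64(0.06977370696583822))
rim cloud 247 (array([ 0.46140571, -0.21270499]), np.float64(0.044475917773114264)) ((0.4605022668838501, -0.2112867832183838), 0.050509754568338394)
```

Request:
{"op": "send_rows", "data": {"moves": [[0.01,-0.14,0,0,0,0],[0.02,-0.28,0,0,0,0],[0.03,-0.42,0,0,0,0],[0.036,-0.52,0,0,0,0],[0.036,-0.568,0,0,0,0],[0.036,-0.568,0,0,0,0],[0.036,-0.568,0,0,0,0],[0.036,-0.568,0,0,0,0]]}}

```text
time_s: 3.45
position: [0.4632, -0.2142, 0.125]
tcp_rot: [[-0.0, 1.0, 0.002], [1.0, 0.0, -0.001], [-0.001, 0.002, -1.0]]
force: [-0.2, 0.7, -1.5]
opening: 0.721
grasp_force: 30.0
```

Run:
```python
from h import *
s=readout.read_state();print(s["position"])
p,d=viewer.capture("wrist");cv2.imwrite("pics/w2.png",p[:,:,::-1])
p,d=viewer.capture("scene");np.savez("pics/scene2.npz",p=p,d=d)
X=cloud("scene",d);hsv=cv2.cvtColor(p,cv2.COLOR_RGB2HSV)
m=cv2.inRange(hsv,(20,130,60),(35,255,255))>0
k=m&(X[...,0]>.42)&(X[...,0]<.53)&(X[...,1]<-.15)&(X[...,1]>-.27)&(X[...,2]>.05);P=X[k];print(len(P),np.percentile(P,[1,50,99],axis=0).round(4))
```

```text
[ 0.46316906 -0.21424578  0.12501081]
709 [[ 0.4306 -0.2446  0.0784]
 [ 0.4556 -0.2273  0.1432]
 [ 0.4935 -0.1858  0.2261]]
```

View pics/w2.png

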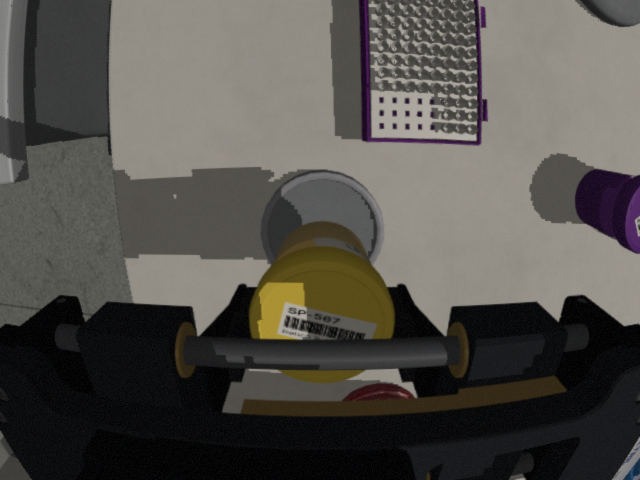

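Wrist view: the jar is held upright, centred at column 322, and the stage ring is centred at column 322 too. I'll lower it.

Request:
{"op": "send_rows", "data": {"moves": [[0,0,0.08,0,0,0],[0,0,0.16,0,0,0],[0,0,0.22,0,0,0],[0,0,0.25,0,0,0],[0,0,0.26,0,0,0],[0,0,0.26,0,0,0],[0,0,0.26,0,0,0]]}}

```text
time_s: 4.25
position: [0.462, -0.2134, 0.0606]
tcp_rot: [[-0.0, 1.0, 0.001], [1.0, 0.0, -0.0], [-0.0, 0.001, -1.0]]
force: [0.5, 2.2, 3.9]
opening: 0.72
grasp_force: 30.0
```

Request:
{"op": "send_rows", "data": {"moves": [[0,0,0,0,0,0],[0,0,0,0,0,0],[0,0,0,0,0,0],[0,0,0,0,0,0],[0,0,0,0,0,0]], "grip": 1.0}}

```text
time_s: 4.75
position: [0.4615, -0.2136, 0.06]
tcp_rot: [[0.0, 1.0, 0.0], [1.0, -0.0, -0.0], [-0.0, 0.0, -1.0]]
force: [-0.4, 0.6, 1.1]
opening: 0.985
grasp_force: 0.0
```

Request:
{"op": "send_rows", "data": {"moves": [[0,0,-0.1,0,0,0],[0,0,-0.25,0,0,0],[0,0,-0.4,0,0,0],[0,0,-0.6,0,0,0],[0,0,-0.8,0,0,0],[0,0,-1.0,0,0,0],[0,0,-1.0,0,0,0]]}}

```text
time_s: 5.45
position: [0.465, -0.216, 0.3174]
tcp_rot: [[-0.0, 1.0, 0.013], [1.0, 0.0, -0.01], [-0.01, 0.013, -1.0]]
force: [0.8, -0.8, 0.5]
opening: 1.002
grasp_force: 0.0
```

Run:
```python
from h import *
s=readout.read_state();print(s["position"],s["joint_positions"])
p,d=viewer.capture("wrist");cv2.imwrite("pics/w3.png",p[:,:,::-1])
hsv=cv2.cvtColor(p,cv2.COLOR_RGB2HSV)
m=cv2.inRange(hsv,(20,130,60),(35,255,255));cs=sorted(cv2.findContours(m,0,1)[0],key=cv2.contourArea)[-2:]
for c in cs: print(cv2.contourArea(c),cv2.boundingRect(c))
p,d=viewer.capture("scene");np.savez("pics/scene3.npz",p=p,d=d)
X=cloud("scene",d);hsv=cv2.cvtColor(p,cv2.COLOR_RGB2HSV)
m=cv2.inRange(hsv,(20,130,60),(35,255,255))>0
k=m&(X[...,0]>.40)&(X[...,0]<.53)&(X[...,1]<-.15)&(X[...,1]>-.27)&(X[...,2]>.083)&(X[...,2]<.1);P=X[k]
print(len(P),P[:,2].mean(),cv2.minAreaRect(P[:,:2].astype(np.float32)),cv2.minEnclosingCircle(P[:,:2].astype(np.float32)))
q=X[312:352,300:358].reshape(-1,3);e=q[(q[:,2]>.0125)&(q[:,2]<.02)];print("rim",len(e),circ(e))
```

```text
[ 0.46503513 -0.21600457  0.31743942] [-3.74179462e+01  1.49439355e+01  9.13564184e+01  2.10474533e-03
  7.27557750e+01 -3.74340945e+01]
3.5 (507, 350, 3, 7)
2585.0 (287, 167, 58, 59)
358 0.08604451700565263 ((0.46072590351104736, -0.21284352242946625), (0.06473921984434128, 0.06133313477039337), 30.804397583007812) ((0.46135133504867554, -0.21372410655021667), 0.03401053696870804)
rim 249 (array([ 0.46277242, -0.21158563]), np.float64(0.04086602562404389))
```

Jar stands on the stage at (0.461,-0.213), cap top at 0.087 m, upright and within 1 mm of the stage centre. Next I'll travel high to the tilted handle (tilt about 0.72 rad, forearm azimuth about 150°).

Request:
{"op": "send_rows", "data": {"moves": [[0.18,0,-0.02,0,0,0],[0.36,0,-0.06,0,0,0],[0.54,0,-0.1,0,0,0],[0.72,0,-0.1,0,0,0],[0.9,0,-0.1,0,0,0],[1.0,0,-0.1,0,0,0]]}}

```text
time_s: 6.15
position: [0.4593, 0.0397, 0.3327]
tcp_rot: [[-0.002, 1.0, -0.006], [1.0, 0.002, 0.002], [0.002, -0.006, -1.0]]
force: [-0.5, -0.1, -0.3]
opening: 0.997
grasp_force: 0.0
```

Request:
{"op": "send_rows", "data": {"moves": [[0.18,0,0,0,0,0],[0.36,0,0,0,0,0],[0.54,0,0,0,0,0],[0.72,0,0,0,0,0],[0.9,0,0,0,0,0],[1.0,0,0,0,0,0]]}}

```text
time_s: 6.75
position: [0.4597, 0.2892, 0.3321]
tcp_rot: [[-0.002, 1.0, -0.005], [1.0, 0.002, -0.001], [-0.001, -0.005, -1.0]]
force: [0.2, -1.1, 0.1]
opening: 1.0
grasp_force: 0.0
```

Request:
{"op": "send_rows", "data": {"moves": [[0.1,0,0,0,0,-0.09],[0.2,0,0,0,0,-0.18],[0.3,0,0,0,0,-0.27],[0.4,0,0,0,0,-0.36],[0.44,0.01,0,0,0,-0.45],[0.44,0.01,0,0,0,-0.54],[0.44,0.01,0,0,0,-0.63],[0.44,0.01,0,0,0,-0.667],[0.44,0.01,0,0,0,-0.667],[0.44,0.01,0,0,0,-0.667]]}}

```text
time_s: 7.75
position: [0.4633, 0.3961, 0.333]
tcp_rot: [[-0.866, 0.501, -0.003], [0.501, 0.866, -0.002], [0.002, -0.003, -1.0]]
force: [-0.1, 0.6, 0.6]
opening: 1.004
grasp_force: 0.0
```

Run:
```python
from h import *
s=readout.read_state();print(s["position"],s["joint_positions"].round(1))
p,d=viewer.capture("wrist");cv2.imwrite("pics/w4.png",p[:,:,::-1]);np.savez("pics/w4.npz",p=p,d=d,pos=s["position"],R=s["tcp_rot"])
```

```text
[0.46327553 0.39606486 0.33297319] [ 30.   23.3  76.    0.   80.9 -29.9]
```

View pics/w4.png

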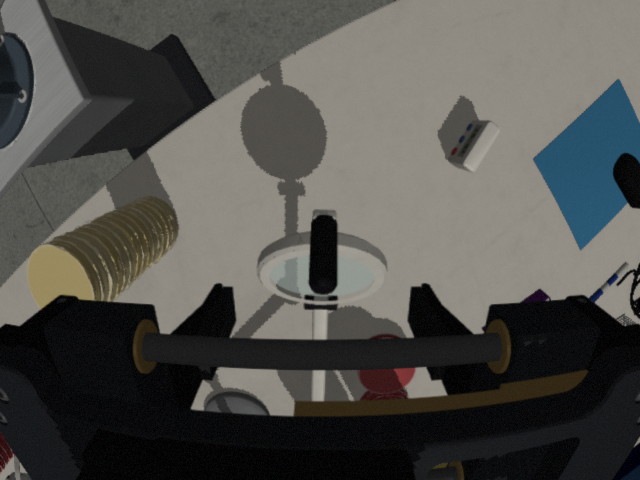

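Wrist view: the handle post (322,215–290) and the forearm (319,340) line up on the gripper's centre column, so position and azimuth are confirmed. I'll descend and grip.

Request:
{"op": "send_rows", "data": {"moves": [[0,0,0.1,0,0,0],[0,0,0.2,0,0,0],[0,0,0.27,0,0,0],[0,0,0.29,0,0,0],[0,0,0.29,0,0,0]]}}

```text
time_s: 8.3
position: [0.4636, 0.3962, 0.2616]
tcp_rot: [[-0.866, 0.5, -0.002], [0.5, 0.866, -0.001], [0.001, -0.002, -1.0]]
force: [-0.5, -0.3, -0.3]
opening: 0.996
grasp_force: 0.0
```

Request:
{"op": "send_rows", "data": {"moves": [[0,0,0,0,0,0],[0,0,0,0,0,0],[0,0,0,0,0,0],[0,0,0,0,0,0],[0,0,0,0,0,0],[0,0,0,0,0,0],[0,0,0,0,0,0],[0,0,0,0,0,0]], "grip": 0.0}}

```text
time_s: 9.1
position: [0.464, 0.3965, 0.2625]
tcp_rot: [[-0.866, 0.5, -0.0], [0.5, 0.866, -0.0], [0.0, -0.0, -1.0]]
force: [0.1, 1.0, 0.7]
opening: 0.356
grasp_force: 0.0
```

Run:
```python
from h import *
s=readout.read_state();P=s["position"];print(P,s["opening"]*87)
# arc of the grip point about the tilt axis: T=(.5359,.3532,.155), shifts in tool axes (x outward along forearm, z down)
g=np.array([np.hypot(P[0]-.5359,P[1]-.3532),P[2]+.019-.155]);r=np.hypot(*g);a0=np.arctan2(g[1],g[0])
print(r,"expected",np.hypot(.145,.038),np.degrees(a0))
for k in np.linspace(0,.721,8):
    q=r*np.array([np.cos(a0-k),np.sin(a0-k)]);print(k.round(2),"tool x",((q[0]-g[0])/.25).round(3),"z",(-(q[1]-g[1])/.25).round(3))
```

```text
[0.46396739 0.39650949 0.26252709] 30.985520582256324
0.15185228278912347 expected 0.1498966310495336 56.431441403980514
0.0 tool x 0.0 z -0.0
0.1 tool x 0.05 z 0.037
0.21 tool x 0.096 z 0.079
0.31 tool x 0.138 z 0.126
0.41 tool x 0.175 z 0.177
0.52 tool x 0.206 z 0.231
0.62 tool x 0.231 z 0.288
0.72 tool x 0.251 z 0.348
```

Request:
{"op": "send_rows", "data": {"moves": [[0,0,0,0,0,0],[0,0,0,0,0,0],[0,0,0,0,0,0],[0,0,0,0,0,0]]}}

```text
time_s: 9.5
position: [0.464, 0.3966, 0.2625]
tcp_rot: [[-0.866, 0.5, -0.0], [0.5, 0.866, 0.0], [0.0, 0.0, -1.0]]
force: [0.2, -0.5, 0.8]
opening: 0.205
grasp_force: 30.0
```

Request:
{"op": "send_rows", "data": {"moves": [[0.025,0,0.018,0,0,0],[0.05,0,0.037,0,0,0],[0.096,0,0.079,0,0,0],[0.138,0,0.126,0,0,0],[0.175,0,0.177,0,0,0],[0.206,0,0.231,0,0,0],[0.231,0,0.288,0,0,0],[0.251,0,0.348,0,0,0],[0.251,0,0.348,0,0,0],[0.251,0,0.348,0,0,0],[0.251,0,0.348,0,0,0]]}}

```text
time_s: 10.6
position: [0.4095, 0.427, 0.1746]
tcp_rot: [[-0.867, 0.499, -0.0], [0.499, 0.867, -0.002], [-0.001, -0.002, -1.0]]
force: [3.2, -2.8, -4.0]
opening: 0.196
grasp_force: 30.0
```

```bash
cat > tilt.py <<'E'
from h import *
import sys
# azimuth prior + region centre of handle on the command line: x y
hx,hy=map(float,sys.argv[1:3]);tag=sys.argv[3]
for n in ("scene","side"):
    p,d=viewer.capture(n);cv2.imwrite(f"pics/{n}{tag}.png",p[:,:,::-1]);np.savez(f"pics/{n}{tag}.npz",p=p,d=d);X=cloud(n,d)
    w=(p.min(-1)>120)&(np.ptp(p.astype(int),axis=-1)<40)
    z=X[...,2]
    k=w&(z>.125)&(z<.185)&(np.hypot(X[...,0]-hx,X[...,1]-hy)<.3)
    P=X[k];print(n,len(P))
    # ring frame: points within 150 mm of the handle
    near=P[np.hypot(P[:,0]-hx,P[:,1]-hy)<.145]
    if len(near)>30:
        for _ in range(3):
            c=np.linalg.lstsq(np.c_[near[:,:2]-[hx,hy],np.ones(len(near))],near[:,2],rcond=None)[0]
            r=near[:,2]-np.c_[near[:,:2]-[hx,hy],np.ones(len(near))]@c; near=near[r>np.percentile(r,30)-.002] if _<1 else near
        print(" plane slope",c[:2].round(3),"z range",np.percentile(near[:,2],[5,50,95]).round(4),"mec",cv2.minEnclosingCircle(near[:,:2].astype(np.float32)))
E
python3 - <<'E'
from h import *
s=readout.read_state();P=s["position"];print(P,s["opening"]*87,s["grasp_force"],s["force"])
E
python3 tilt.py 0.41 0.427 5
```

```text
[0.40954275 0.42699945 0.17458393] 17.038421534334162 30.005562133155763 [ 3.18871515 -2.83310603 -4.00609711]
scene 326
 plane slope [ 0.003 -0.018] z range [0.1554 0.1578 0.1633] mec ((0.4715854823589325, 0.3823952376842499), 0.06394365429878235)
side 814
 plane slope [-0.004  0.065] z range [0.1553 0.1582 0.1637] mec ((0.4623793661594391, 0.4057004451751709), 0.07043851912021637)
```

View pics/scene5.png

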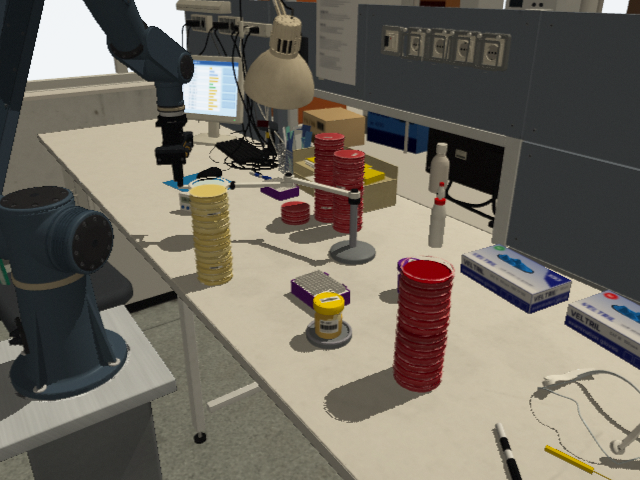

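Scene view: the lens (210,185) is now level and jar sits in the stage rim (328,320). I'll open, turn the gripper by 90° round the upright post and regrip, so the last joint has range for the sweep.

Request:
{"op": "send_rows", "data": {"moves": [[0,0,0,0,0,0],[0,0,0,0,0,0],[0,0,0,0,0,0],[0,0,-0.01,0,0,0],[0,0,-0.016,0,0,0],[0,0,-0.016,0,0,0],[0,0,-0.016,0,0,0]], "grip": 0.8}}

```text
time_s: 11.4
position: [0.4096, 0.428, 0.1797]
tcp_rot: [[-0.866, 0.5, 0.0], [0.5, 0.866, 0.0], [0.0, 0.0, -1.0]]
force: [-0.1, -0.2, 0.0]
opening: 0.741
grasp_force: 0.0
```

Request:
{"op": "send_rows", "data": {"moves": [[0,0,0,0,0,-0.09],[0,0,0,0,0,-0.18],[0,0,0,0,0,-0.27],[0,0,0,0,0,-0.36],[0,0,0,0,0,-0.45],[0,0,0,0,0,-0.54],[0,0,0,0,0,-0.63],[0,0,0,0,0,-0.72],[0,0,0,0,0,-0.81],[0,0,0,0,0,-0.9],[0,0,0,0,0,-1.0],[0,0,0,0,0,-1.0]]}}

```text
time_s: 12.6
position: [0.4096, 0.4279, 0.1795]
tcp_rot: [[-0.499, -0.866, -0.0], [-0.866, 0.499, 0.0], [0.0, 0.0, -1.0]]
force: [-0.5, -0.0, 0.5]
opening: 0.8
grasp_force: 0.0
```

I turned it the wrong way (a negative turn about the down-pointing tool z is counter-clockwise). Turning back to the other side.

Request:
{"op": "send_rows", "data": {"moves": [[0,0,0,0,0,0.09],[0,0,0,0,0,0.18],[0,0,0,0,0,0.27],[0,0,0,0,0,0.36],[0,0,0,0,0,0.45],[0,0,0,0,0,0.54],[0,0,0,0,0,0.63],[0,0,0,0,0,0.72],[0,0,0,0,0,0.81],[0,0,0,0,0,0.9],[0,0,0,0,0,1.0],[0,0,0,0,0,1.0]]}}

```text
time_s: 13.8
position: [0.4096, 0.4279, 0.1795]
tcp_rot: [[-0.865, 0.502, -0.0], [0.502, 0.865, 0.0], [0.0, 0.0, -1.0]]
force: [-0.3, 1.0, 0.3]
opening: 0.798
grasp_force: 0.0
```

Request:
{"op": "send_rows", "data": {"moves": [[0,0,0,0,0,0.09],[0,0,0,0,0,0.18],[0,0,0,0,0,0.27],[0,0,0,0,0,0.36],[0,0,0,0,0,0.45],[0,0,0,0,0,0.54],[0,0,0,0,0,0.63],[0,0,0,0,0,0.72],[0,0,0,0,0,0.81],[0,0,0,0,0,0.9],[0,0,0,0,0,1.0],[0,0,0,0,0,1.0]]}}

```text
time_s: 15.0
position: [0.4096, 0.4279, 0.1796]
tcp_rot: [[0.499, 0.867, 0.0], [0.867, -0.499, 0.0], [0.0, -0.0, -1.0]]
force: [-0.9, -0.5, -0.4]
opening: 0.801
grasp_force: 0.0
```

Request:
{"op": "send_rows", "data": {"moves": [[0,0,0,0,0,0],[0,0,0,0,0,0],[0,0,0,0,0,0],[0,0,0,0,0,0],[0,0,0,0,0,0],[0,0,0,0,0,0],[0,0,0,0,0,0],[0,0,0,0,0,0],[0,0,0,0,0,0],[0,0,0,0,0,0]], "grip": 0.0}}

```text
time_s: 16.0
position: [0.4113, 0.4268, 0.1796]
tcp_rot: [[0.499, 0.867, 0.003], [0.867, -0.499, -0.002], [-0.0, 0.003, -1.0]]
force: [2.8, -3.4, -1.0]
opening: 0.193
grasp_force: 30.0
```

```bash
cat > plan.py <<'E'
from h import *
import sys
# Anchor on the gripped handle: current handle xy, and elbow/shoulder from the link lengths.
s=readout.read_state();H=s["position"][:2]
S=np.array([.7355,.057])
def fk(a,b):
    E=S+.22*np.array([np.cos(a),np.sin(a)]);return E+.303*np.array([np.cos(a+b),np.sin(a+b)])
def ik(H):
    v=H-S;r=np.hypot(*v);b=np.arccos((r*r-.22**2-.303**2)/(2*.22*.303))
    return np.arctan2(v[1],v[0])-np.arctan2(.303*np.sin(b),.22+.303*np.cos(b)),b
a,b=ik(H);a%=2*np.pi
print("H",H,"upper deg",np.degrees(a),"bend deg",np.degrees(b),"forearm",np.degrees(a+b),"time",s["time_s"])
def rows(wp,n):
    # wp: target (upper deg, bend deg); n rows from the current pose
    R=np.array(s["tcp_rot"]);R0=R;p0=s["position"]
    A=np.degrees([a,b]);out=[]
    for k in range(1,n+1):
        q=A+(np.array(wp)-A)*k/n;h=fk(*np.radians(q));d=R0.T@np.append(h-p0[:2],0)
        yaw=q.sum()-A.sum()
        out.append([round(d[0]/.25,3),round(d[1]/.25,3),0,0,0,round(-yaw/90,3)])
    print(out,"end",fk(*np.radians(wp)))
if len(sys.argv)>3: rows((float(sys.argv[1]),float(sys.argv[2])),int(sys.argv[3]))
E
python3 plan.py 86 75 11
```

```text
H [0.41127211 0.42681542] upper deg 107.75893958262373 bend deg 40.30051519812435 forearm 148.0594547807481 time 16.0
[[np.float64(-0.003), np.float64(0.02), 0, 0, 0, np.float64(-0.013)], [np.float64(-0.006), np.float64(0.042), 0, 0, 0, np.float64(-0.026)], [np.float64(-0.011), np.float64(0.064), 0, 0, 0, np.float64(-0.039)], [np.float64(-0.016), np.float64(0.088), 0, 0, 0, np.float64(-0.052)], [np.float64(-0.021), np.float64(0.113), 0, 0, 0, np.float64(-0.065)], [np.float64(-0.028), np.float64(0.14), 0, 0, 0, np.float64(-0.078)], [np.float64(-0.035), np.float64(0.167), 0, 0, 0, np.float64(-0.091)], [np.float64(-0.044), np.float64(0.196), 0, 0, 0, np.float64(-0.105)], [np.float64(-0.053), np.float64(0.225), 0, 0, 0, np.float64(-0.118)], [np.float64(-0.063), np.float64(0.256), 0, 0, 0, np.float64(-0.131)], [np.float64(-0.073), np.float64(0.287), 0, 0, 0, np.float64(-0.144)]] end [0.4643543  0.37511124]
```

Request:
{"op": "send_rows", "data": {"moves": [[-0.003,0.02,0,0,0,-0.013],[-0.006,0.042,0,0,0,-0.026],[-0.011,0.064,0,0,0,-0.039],[-0.016,0.088,0,0,0,-0.052],[-0.021,0.113,0,0,0,-0.065],[-0.028,0.14,0,0,0,-0.078],[-0.035,0.167,0,0,0,-0.091],[-0.044,0.196,0,0,0,-0.105],[-0.053,0.225,0,0,0,-0.118],[-0.063,0.256,0,0,0,-0.131],[-0.073,0.287,0,0,0,-0.144],[-0.073,0.287,0,0,0,-0.144]]}}

```text
time_s: 17.2
position: [0.4621, 0.3762, 0.1795]
tcp_rot: [[0.293, 0.956, -0.002], [0.956, -0.293, 0.001], [0.0, -0.002, -1.0]]
force: [-1.8, 1.2, 0.3]
opening: 0.199
grasp_force: 30.0
```

```bash
sed -i 's/out.append(\[.*/out.append([round(float(x),3) for x in (d[0]\/.25,d[1]\/.25,0,0,0,-yaw\/90)])/' plan.py; python3 plan.py 86 105 12
python3 - <<'E'
from h import *
C=np.full((600,800,3),128,np.uint8);best=np.full((600,800),-1.)
for n in ("scene","side"):
    p,d=viewer.capture(n);np.savez(f"pics/{n}6.npz",p=p,d=d);X=cloud(n,d);P=X.reshape(-1,3);c=p.reshape(-1,3);k=np.isfinite(P[:,0])&(P[:,2]<.235)&(P[:,2]>-.02);P=P[k];c=c[k]
    r=((1.05-P[:,0])/.0015).astype(int);q=((.6-P[:,1])/.0015).astype(int)
    k=(r>=0)&(r<600)&(q>=0)&(q<800);o=np.argsort(P[k,2]);r,q,c,zz=r[k][o],q[k][o],c[k][o],P[k,2][o]
    w=zz>=best[r,q];best[r[w],q[w]]=zz[w];C[r[w],q[w]]=c[w]
cv2.imwrite("pics/top6.png",C[:,:,::-1])
E
```

```text
H [0.46211106 0.37620439] upper deg 86.66932394848766 bend deg 74.14480942617642 forearm 160.81413337466407 time 17.2
[[-0.053, -0.0, 0.0, 0.0, 0.0, -0.028], [-0.106, 0.002, 0.0, 0.0, 0.0, -0.056], [-0.159, 0.007, 0.0, 0.0, 0.0, -0.084], [-0.211, 0.014, 0.0, 0.0, 0.0, -0.112], [-0.264, 0.023, 0.0, 0.0, 0.0, -0.14], [-0.316, 0.035, 0.0, 0.0, 0.0, -0.168], [-0.367, 0.049, 0.0, 0.0, 0.0, -0.196], [-0.418, 0.065, 0.0, 0.0, 0.0, -0.224], [-0.468, 0.083, 0.0, 0.0, 0.0, -0.252], [-0.517, 0.104, 0.0, 0.0, 0.0, -0.279], [-0.565, 0.126, 0.0, 0.0, 0.0, -0.307], [-0.613, 0.151, 0.0, 0.0, 0.0, -0.335]] end [0.45341339 0.21864897]
```

View pics/top6.png

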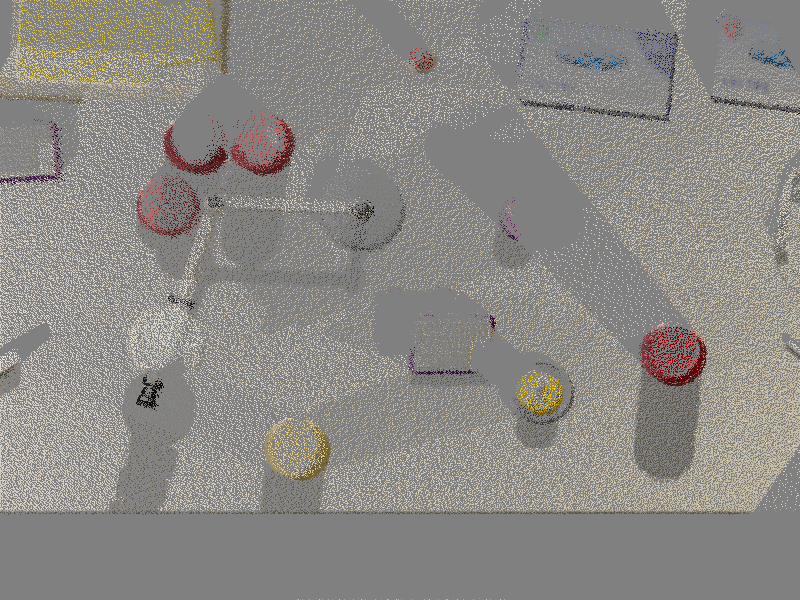

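Top map: elbow (215,202), lens (158,340), gripper (150,395) and upper arm row 205, all as the model predicts. Tower_a (297,448) stays clear by about 30 mm. Folding on.

Request:
{"op": "send_rows", "data": {"moves": [[-0.053,0,0,0,0,-0.028],[-0.106,0.002,0,0,0,-0.056],[-0.159,0.007,0,0,0,-0.084],[-0.211,0.014,0,0,0,-0.112],[-0.264,0.023,0,0,0,-0.14],[-0.316,0.035,0,0,0,-0.168],[-0.367,0.049,0,0,0,-0.196],[-0.418,0.065,0,0,0,-0.224],[-0.468,0.083,0,0,0,-0.252],[-0.517,0.104,0,0,0,-0.279],[-0.565,0.126,0,0,0,-0.307],[-0.613,0.151,0,0,0,-0.335]]}}

```text
time_s: 18.5
position: [0.4522, 0.2183, 0.1794]
tcp_rot: [[-0.23, 0.973, -0.003], [0.973, 0.23, -0.0], [0.0, -0.003, -1.0]]
force: [-3.1, 0.9, 1.1]
opening: 0.196
grasp_force: 30.0
```

```bash
python3 plan.py 86 132 11
```

```text
H [0.45221481 0.21830884] upper deg 86.33454698042839 bend deg 104.747524239113 forearm 191.08207121954138 time 18.5
[[-0.052, -0.0, 0.0, 0.0, 0.0, -0.027], [-0.104, 0.001, 0.0, 0.0, 0.0, -0.054], [-0.156, 0.005, 0.0, 0.0, 0.0, -0.082], [-0.207, 0.012, 0.0, 0.0, 0.0, -0.109], [-0.258, 0.02, 0.0, 0.0, 0.0, -0.136], [-0.309, 0.031, 0.0, 0.0, 0.0, -0.163], [-0.36, 0.043, 0.0, 0.0, 0.0, -0.19], [-0.41, 0.058, 0.0, 0.0, 0.0, -0.218], [-0.459, 0.075, 0.0, 0.0, 0.0, -0.245], [-0.507, 0.094, 0.0, 0.0, 0.0, -0.272], [-0.555, 0.115, 0.0, 0.0, 0.0, -0.299]] end [0.51207917 0.08991866]
```

Request:
{"op": "send_rows", "data": {"moves": [[-0.052,0,0,0,0,-0.027],[-0.104,0.001,0,0,0,-0.054],[-0.156,0.005,0,0,0,-0.082],[-0.207,0.012,0,0,0,-0.109],[-0.258,0.02,0,0,0,-0.136],[-0.309,0.031,0,0,0,-0.163],[-0.36,0.043,0,0,0,-0.19],[-0.41,0.058,0,0,0,-0.218],[-0.459,0.075,0,0,0,-0.245],[-0.507,0.094,0,0,0,-0.272],[-0.555,0.115,0,0,0,-0.299],[-0.555,0.115,0,0,0,-0.299]]}}

```text
time_s: 19.7
position: [0.5141, 0.0887, 0.1796]
tcp_rot: [[-0.643, 0.766, 0.0], [0.766, 0.643, -0.001], [-0.001, -0.001, -1.0]]
force: [-0.1, -0.4, 0.4]
opening: 0.198
grasp_force: 30.0
```

```bash
python3 plan.py 140 132 12
```

```text
H [0.51410304 0.08870567] upper deg 85.70330446536597 bend deg 132.56850066174252 forearm 218.2718051271085 time 19.7
[[-0.048, -0.051, 0.0, 0.0, 0.0, -0.05], [-0.1, -0.098, 0.0, 0.0, 0.0, -0.099], [-0.156, -0.14, 0.0, 0.0, 0.0, -0.149], [-0.215, -0.179, 0.0, 0.0, 0.0, -0.199], [-0.276, -0.212, 0.0, 0.0, 0.0, -0.249], [-0.34, -0.241, 0.0, 0.0, 0.0, -0.298], [-0.407, -0.265, 0.0, 0.0, 0.0, -0.348], [-0.474, -0.283, 0.0, 0.0, 0.0, -0.398], [-0.544, -0.296, 0.0, 0.0, 0.0, -0.448], [-0.614, -0.303, 0.0, 0.0, 0.0, -0.497], [-0.684, -0.306, 0.0, 0.0, 0.0, -0.547], [-0.755, -0.302, 0.0, 0.0, 0.0, -0.597]] end [ 0.57754477 -0.10440215]
```

Request:
{"op": "send_rows", "data": {"moves": [[-0.048,-0.051,0,0,0,-0.05],[-0.1,-0.098,0,0,0,-0.099],[-0.156,-0.14,0,0,0,-0.149],[-0.215,-0.179,0,0,0,-0.199],[-0.276,-0.212,0,0,0,-0.249],[-0.34,-0.241,0,0,0,-0.298],[-0.407,-0.265,0,0,0,-0.348],[-0.474,-0.283,0,0,0,-0.398],[-0.544,-0.296,0,0,0,-0.448],[-0.614,-0.303,0,0,0,-0.497],[-0.684,-0.306,0,0,0,-0.547],[-0.755,-0.302,0,0,0,-0.597]]}}

```text
time_s: 20.9
position: [0.5776, -0.1021, 0.1795]
tcp_rot: [[-0.998, -0.067, 0.0], [-0.067, 0.998, 0.002], [-0.001, 0.002, -1.0]]
force: [0.4, 3.4, 0.6]
opening: 0.196
grasp_force: 30.0
```

```bash
python3 - <<'E'
import numpy as np
# final joint angles so that the lens centre (225 mm from the elbow) is above the jar
S=np.array([.7355,.057]);v=np.array([.4612,-.2130])-S;r=np.hypot(*v);b=np.arccos((r*r-.22**2-.225**2)/(2*.22*.225))
a=np.arctan2(v[1],v[0])-np.arctan2(.225*np.sin(b),.22+.225*np.cos(b));print(np.degrees(a)%360,np.degrees(b))
E
python3 plan.py 168 95 12
```

```text
194.04545348891457 60.25662840538941
H [ 0.57758493 -0.10205946] upper deg 139.1769811689708 bend deg 132.44303643086937 forearm 271.62001759984014 time 20.9
[[0.041, -0.026, 0.0, 0.0, 0.0, 0.008], [0.08, -0.053, 0.0, 0.0, 0.0, 0.016], [0.118, -0.081, 0.0, 0.0, 0.0, 0.024], [0.155, -0.109, 0.0, 0.0, 0.0, 0.032], [0.191, -0.138, 0.0, 0.0, 0.0, 0.04], [0.225, -0.168, 0.0, 0.0, 0.0, 0.048], [0.258, -0.199, 0.0, 0.0, 0.0, 0.056], [0.29, -0.23, 0.0, 0.0, 0.0, 0.064], [0.32, -0.261, 0.0, 0.0, 0.0, 0.072], [0.349, -0.293, 0.0, 0.0, 0.0, 0.08], [0.376, -0.325, 0.0, 0.0, 0.0, 0.088], [0.402, -0.358, 0.0, 0.0, 0.0, 0.096]] end [ 0.48338112 -0.19800091]
```

Request:
{"op": "send_rows", "data": {"moves": [[0.041,-0.026,0,0,0,0.008],[0.08,-0.053,0,0,0,0.016],[0.118,-0.081,0,0,0,0.024],[0.155,-0.109,0,0,0,0.032],[0.191,-0.138,0,0,0,0.04],[0.225,-0.168,0,0,0,0.048],[0.258,-0.199,0,0,0,0.056],[0.29,-0.23,0,0,0,0.064],[0.32,-0.261,0,0,0,0.072],[0.349,-0.293,0,0,0,0.08],[0.376,-0.325,0,0,0,0.088],[0.402,-0.358,0,0,0,0.096]]}}

```text
time_s: 22.1
position: [0.4822, -0.1996, 0.1795]
tcp_rot: [[-0.996, 0.086, -0.0], [0.086, 0.996, 0.0], [0.0, 0.0, -1.0]]
force: [2.6, 3.6, 0.3]
opening: 0.201
grasp_force: 30.0
```

```bash
python3 plan.py 194 60.3 11
```

```text
H [ 0.48221453 -0.1995919 ] upper deg 168.45013924343237 bend deg 94.3947798646188 forearm 262.8449191080512 time 22.1
[[0.02, -0.035, 0.0, 0.0, 0.0, 0.009], [0.038, -0.069, 0.0, 0.0, 0.0, 0.017], [0.055, -0.104, 0.0, 0.0, 0.0, 0.026], [0.071, -0.138, 0.0, 0.0, 0.0, 0.035], [0.084, -0.172, 0.0, 0.0, 0.0, 0.043], [0.097, -0.206, 0.0, 0.0, 0.0, 0.052], [0.108, -0.239, 0.0, 0.0, 0.0, 0.06], [0.118, -0.272, 0.0, 0.0, 0.0, 0.069], [0.126, -0.304, 0.0, 0.0, 0.0, 0.078], [0.132, -0.335, 0.0, 0.0, 0.0, 0.086], [0.138, -0.366, 0.0, 0.0, 0.0, 0.095]] end [ 0.44004301 -0.28791842]
```

Request:
{"op": "send_rows", "data": {"moves": [[0.02,-0.035,0,0,0,0.009],[0.038,-0.069,0,0,0,0.017],[0.055,-0.104,0,0,0,0.026],[0.071,-0.138,0,0,0,0.035],[0.084,-0.172,0,0,0,0.043],[0.097,-0.206,0,0,0,0.052],[0.108,-0.239,0,0,0,0.06],[0.118,-0.272,0,0,0,0.069],[0.126,-0.304,0,0,0,0.078],[0.132,-0.335,0,0,0,0.086],[0.138,-0.366,0,0,0,0.095],[0.138,-0.366,0,0,0,0.095]]}}

```text
time_s: 23.3
position: [0.4403, -0.2887, 0.1796]
tcp_rot: [[-0.972, 0.233, -0.0], [0.233, 0.972, -0.001], [-0.0, -0.001, -1.0]]
force: [2.2, 1.4, -0.1]
opening: 0.199
grasp_force: 30.0
```

```bash
cat > meas.py <<'E'
from h import *
import sys
tag=sys.argv[1];print(readout.read_state()["position"],readout.read_state()["time_s"])
J=np.array([.4612,-.213])
for n in ("scene","side"):
    p,d=viewer.capture(n);cv2.imwrite(f"pics/{n}{tag}.png",p[:,:,::-1]);np.savez(f"pics/{n}{tag}.npz",p=p,d=d);X=cloud(n,d)
    k=(X[...,2]>.14)&(X[...,2]<.172)&(np.hypot(X[...,0]-J[0],X[...,1]-J[1])<.075)&(p.min(-1)>60)
    P=X[k];c,r=cv2.minEnclosingCircle(P[:,:2].astype(np.float32));c=np.array(c)
    print(n,len(P),"mec",c.round(4),round(r,4),"bbox mid",((P[:,:2].min(0)+P[:,:2].max(0))/2).round(4),np.ptp(P[:,:2],axis=0).round(4))
    # top face of the ring: highest point in each angular sector, at ring radius 45..56 mm
    q=P[:,:2]-c;rr=np.hypot(*q.T);T=P[(rr>.044)&(rr<.058)];th=np.degrees(np.arctan2(T[:,1]-c[1],T[:,0]-c[0]))//20
    top=np.array([np.r_[T[th==s,:2].mean(0),np.percentile(T[th==s,2],85)] for s in np.unique(th) if (th==s).sum()>4])
    f=np.linalg.lstsq(np.c_[top[:,:2]-c,np.ones(len(top))],top[:,2],rcond=None)[0];print("  sectors",len(top),"slope deg xy",np.degrees(f[:2]).round(2),"z",f[2].round(4))
E
python3 meas.py 7
```

```text
[ 0.44028956 -0.28871404  0.17956236] 23.3
scene 1028 mec [ 0.4555 -0.2114] 0.0746 bbox mid [ 0.4575 -0.2111] [0.1054 0.1427]
  sectors 13 slope deg xy [0.9  0.36] z 0.1629
side 461 mec [ 0.4644 -0.2145] 0.0749 bbox mid [ 0.4637 -0.2128] [0.1096 0.1429]
  sectors 17 slope deg xy [0.44 0.04] z 0.1624
```

```bash
python3 -c "
import cv2,numpy as np
a=cv2.imread('pics/scene7.png')[180:380,230:480];b=cv2.imread('pics/side7.png')[150:350,220:470]
cv2.imwrite('pics/c7.png',np.vstack([cv2.resize(x,None,fx=1.5*2/2,fy=1.5) if 0 else cv2.resize(x,(375,300)) for x in (a,b)]))"
```

```text
(no output)
```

View pics/c7.png

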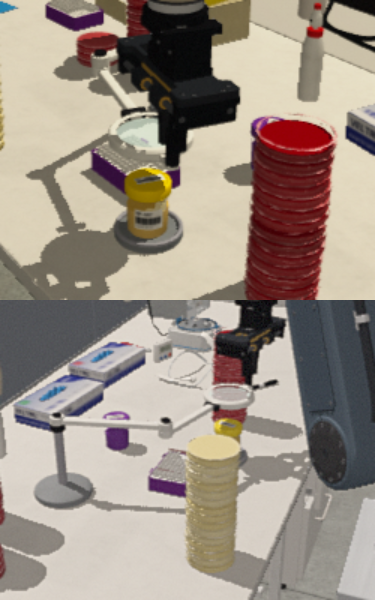

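Crops: the ring (scene crop (152,130), side crop (228,395)) is level above the jar, both dish towers stand as before. Ring top measures 0.163 m with slope under 1°. I'll release, rise and re-measure.

Request:
{"op": "send_rows", "data": {"moves": [[0,0,0,0,0,0],[0,0,0,0,0,0],[0,0,0,0,0,0],[0,0,0,0,0,0],[0,0,0,0,0,0],[0,0,0,0,0,0],[0,0,0,0,0,0]], "grip": 0.7}}

```text
time_s: 24.1
position: [0.4406, -0.2872, 0.1796]
tcp_rot: [[-0.973, 0.232, -0.0], [0.232, 0.973, -0.0], [0.0, -0.0, -1.0]]
force: [1.3, -0.5, 0.1]
opening: 0.682
grasp_force: 0.0
```

Request:
{"op": "send_rows", "data": {"moves": [[0,0,-0.06,0,0,0],[0,0,-0.15,0,0,0],[0,0,-0.3,0,0,0],[0,0,-0.45,0,0,0],[0,0,-0.6,0,0,0],[0,0,-0.7,0,0,0],[0,0,-0.7,0,0,0],[0,0,-0.7,0,0,0]]}}

```text
time_s: 24.9
position: [0.4404, -0.287, 0.3544]
tcp_rot: [[-0.973, 0.232, 0.0], [0.232, 0.973, -0.0], [-0.0, -0.0, -1.0]]
force: [-0.4, 0.6, -0.9]
opening: 0.703
grasp_force: 0.0
```

```bash
python3 meas.py 8
python3 - <<'E'
from h import *
u=np.array([np.cos(np.radians(254.3)),np.sin(np.radians(254.3))]);w=np.array([-u[1],u[0]])
for n in ("scene","side"):
    z=np.load(f"pics/{n}8.npz");X=cloud(n,z["d"]);p=z["p"];g=p.max(-1)
    k=(X[...,2]>.147)&(X[...,2]<.172)&(np.hypot(X[...,0]-.461,X[...,1]+.213)<.08)
    P=X[k];q=P[:,:2]-[.4612,-.213];a,b=q@u,q@w
    m=abs(a)<.045;c,r=None,None
    # ring points away from forearm/bracket
    R=q[abs(b)>.018];cc=cv2.minEnclosingCircle(R.astype(np.float32));print(n,len(R),"ring centre rel. jar",np.round(cc[0],4),round(cc[1],4),"width mid",((b.min()+b.max())/2).round(4),np.ptp(b).round(4))
    K=(g<55)&(X[...,2]>.17)&(X[...,2]<.215)&(np.hypot(X[...,0]-.44,X[...,1]+.288)<.04);H=X[K]
    if len(H)>10: v=np.linalg.svd(H-H.mean(0))[2][0];print("  handle",H.mean(0).round(4),"axis",v.round(3),"top",H[:,2].max().round(4))
    for nm,c0,zz in (("ta",(.376,.154),(.225,.24)),("tb",(.519,-.4134),(.22,.24)),("jarcap",(.461,-.213),(.083,.095))):
        K=(X[...,2]>zz[0])&(X[...,2]<zz[1])&(np.hypot(X[...,0]-c0[0],X[...,1]-c0[1])<.06);T=X[K]
        if len(T)>10: c,r=cv2.minEnclosingCircle(T[:,:2].astype(np.float32));print("  ",nm,len(T),np.round(c,4),round(r,4))
    o=np.load(f"pics/{n}0.npz")
    K=(X[...,2]>.055)&(X[...,2]<.066)&(abs(X[...,0]-.535)<.06)&(abs(X[...,1]+.078)<.075)
    O=cloud(n,o["d"]);L=(O[...,2]>.055)&(O[...,2]<.066)&(abs(O[...,0]-.535)<.06)&(abs(O[...,1]+.078)<.075)
    for Y,kk in ((X,K),(O,L)):
        if kk.sum()>20: print("  tip",kk.sum(),np.round(Y[kk][:,:2].min(0),4),np.round(Y[kk][:,:2].max(0),4))
E
```

```text
[ 0.440429   -0.28697346  0.35443912] 24.9
scene 1259 mec [ 0.4615 -0.2136] 0.0743 bbox mid [ 0.4602 -0.2109] [0.112  0.1428]
  sectors 18 slope deg xy [0.27 1.01] z 0.1627
side 456 mec [ 0.4623 -0.2127] 0.0743 bbox mid [ 0.4624 -0.212 ] [0.1089 0.142 ]
  sectors 17 slope deg xy [ 0.28 -0.02] z 0.1626
scene 739 ring centre rel. jar [-0.0019  0.0031] 0.0617 width mid 0.0007 0.1129
  handle [ 0.4368 -0.2945  0.1905] axis [-0.008 -0.078 -0.997] top 0.2073
   ta 441 [0.3756 0.1534] 0.0504
   tb 1118 [ 0.5185 -0.414 ] 0.0475
   jarcap 431 [ 0.4612 -0.2119] 0.0338
side 277 ring centre rel. jar [0.0078 0.0122] 0.0654 width mid 0.0014 0.1113
  handle [ 0.441  -0.2808  0.1894] axis [-0.052  0.013 -0.999] top 0.208
   ta 507 [0.3787 0.1552] 0.0471
   tb 173 [ 0.5207 -0.4085] 0.0455
   jarcap 135 [ 0.4625 -0.2071] 0.0325
```

The lens is level (ring top 0.163 m, handle top 0.208 m against 0.207 m) and within about 2 mm of the jar axis. Both towers read where they started, and the robot is clear. Handing in.

```bash
python3 -c "
from rig import ticket; print(ticket.hand_in())"
```

```text
the job is handed in; nothing more can be done
None
```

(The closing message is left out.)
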